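Write a shelf label on the programming station

ROBOT

A 7-joint arm with a two-finger parallel gripper is mounted at the origin on the work surface; the furniture and walls round the work are solid. World frame = base frame: x ahead of the robot, y to its left, z up, the work surface at z = 0. Lengths are in m, angles in degrees, forces in N, time in s.
With the tool pointing down it reaches from about 0.425 to 0.875 m from the base axis. Payload 4.7 kg.
Tool frame: the origin (TCP) lies between the finger pads; the fingertips stand 8 mm ahead of it and the grasp point (between the pads) lies 11 mm behind it; z points along the fingers, y is the line along which they close (so a half turn about z gives the same grasp; the last joint's range is limited). The gripper opens to 87 mm and grips with 3 to 60 N. Pads are 19 mm wide; open, the fingers measure 117 mm over their backs; the gripper's body (75 mm by 190 mm) begins 51 mm behind the grasp point.
Start: joints at [73.172, 18.392, -4.016, 83.108, 1.295, 78.541, -3.26], TCP at [0.197, -0.619, 0.195] pointing down, gripper open.
Joint ranges: [-163.93, 163.93], [-17.29, 119.83], [-79.2, 71.16], [3.27, 140.29], [-89.18, 269.18], [5.43, 117.66], [-154.24, 154.24]. Speed limits (degrees/s): [147.25, 147.25, 180, 180, 180, 180, 180].

INTERFACE

Orientations are given as [roll, pitch, yaw] about the fixed x, y, z axes, in that order (R = Rz(yaw) Ry(pitch) Rx(roll)).
In Python, from cell import env, viewer gives the robot as it stands. The module is installed in compiled form; this text tells all that it offers.
- The arm moves only by the tool arm_command, never from a script. Its argument "series" is a list of rows, each a list of 2 entries, a list of its own where there are three numbers: the shift along the tool's x, y, z in mm, then the turn about the tool's z in rad. A call has exactly 5 rows; each row is the pose to reach, as a shift and turn from the pose commanded when the call began, along the tool's axes at that moment; what a row does not reach only later rows make up. A row lasts 1/10 s, in which the tool goes at most 50 mm and 8.59 degrees, less where a joint would pass 70% of its speed; a pose out of reach is approached as far as the arm can. A call with a gripper value outside its range is refused whole. "grip" is the gripper command: -1 is fully open, 1 is shut, values between are in proportion, set as the call begins (left out, the last holds). The fingers move at their own pace and stop on an object; "grip_force" is the grip in N (left out, the last holds). Time passes only in rows, so rows that repeat a pose let the fingers close, or fill a call up. It gives the time, the measured TCP pose, the force, the opening and the grip force at its end, in the units of the state.
- env.get_obs(): the state, without advancing time (a new reading comes with each control period).
- viewer.read_camera(name): name is "side" or "top" or "wrist"; returns (picture, depth): 400x640x3 uint8, blue, green, red; 400x640 float32, m along the optical axis (not along the pixel's ray), 0 where there is no reading.
- viewer.calibration(name): a dict with "K" (3x3 intrinsics, pixels), "dist" ([k1, k2, p1, p2, k3] as OpenCV has them; the pictures are not rectified), "T" (4x4, takes a point from camera to world coordinates); the wrist camera has in their place "hand_eye" (4x4, takes a point from camera to tool coordinates, whose origin is the TCP and whose axes are the flange's). Camera axes: x right, y up, looking along -z (the intrinsics and any distortion apply to the point x, -y, -z); pixel columns grow to the right and rows downward; lengths in m; the calibration is good to about 2 mm. A picture is of the moment at which its call begins: read the wrist's pose just before it. calibration takes no time and is no camera call.
- env.sign_off(): hands the job in; it is judged then, once.
The state is a dict: "time_s": time; "qpos": joint angles; "joint_velocities": joint speeds; "effort": joint torques, N m; "tool_pos": TCP position; "tool_rot": TCP orientation; "force": force on the tool from outside, world axes, zero at the start; "wrist_torque": the same for the moment, N m; "grip_width": finger opening in m; "grasp_force": force on a finger pad.
Only numpy, scipy, OpenCV 4.12 (cv2) and the standard library are available. Lean on these libraries where they do the work, as an engineer would, in place of code of your own. Each camera call takes 0.05 s, during which the arm holds its last target. There are 200 camera calls.

TASK

Write the wide electronic shelf label for bay three: turn the station's dial until its pointer line is on the three-dot mark, then take the wide label out of its rack, push its tongue down behind the lip of the station's cradle, window facing the same way as the station's front, and press it fully home against the sprung contacts. Set the dial first, because writing starts as soon as the contacts are pressed, and leave the two narrow labels in the rack. Do not let go: the program finishes while the gripper is still holding the label pressed home.

Things in the scene. Friction and masses are not known exactly. Their poses are not given: they have to be found in the camera images.
- station: Fixed programming station: white desktop housing 130 (x) x 250 (y) x 34 mm high; dial on its left half (+y), aluminium cradle on its right half (-y). Origin: centre of its underside, on the table. Its front (black status strip) is its own -x side, +y left, z up. Turned by up to 0.25 rad from the world axes.
- dial_grip (a point): On the dial's upright axis, 52 mm above the table; station frame [0, 62, 52] mm, axes as the station's. The black dial is a disc of 47 mm, 6 mm high, on the 34 mm high housing; across it an upright grip bar 10 mm thick, 40 mm long, its top 61 mm above the table. The bar lies along the pointer, a white line on one half of it.
- mark_three (a point): Middle of the three-dot mark on the housing top. Marks round the dial, 28 to 54 mm from its axis, clockwise from above every 45 degrees: a short line at station +y, then rows of black dots pointing outward: one, two (at station +x, the far side), three, four (at station -y).
- dial (a joint): Dial angle, rad; turns without stops. 0: pointer at the line mark (station +y); grows clockwise from above: the pointer is along [sin q, cos q] in the station's x, y. One dot 0.785, two 1.571, three 2.356, four 3.142. Starts 0.5 to 1.6 rad short of three dots; stays where left (friction 0.04 N m).
- cradle (a point): Middle of the cradle's slot at the height of its lip's top, 56 mm above the table; station frame [8, -62, 56] mm, axes as the station's. Slot: 76 mm long in y between end cheeks, 8 mm wide in x between a flat back plate (+x side, 98 mm wide, top 14 mm above this point) and the lip (-x side, 6 mm thick, inner top edge bevelled 3 mm at 45 degrees).
- contacts (a joint): Stroke of the sprung contact bar at the bottom of the slot, m: 0 at rest (bar top 9 mm below cradle), grows as pressed down, stop at 0.005. Pushes up with 3 N at the start and 8 N at the stop; no latch, it lifts the label again when the push ends. At the stop the front shoulder of the label's body meets the top of the lip.
- rack: Fixed grey rack 166 (x) x 106 (y) mm, turned by up to 0.25 rad, with three grooves along its y axis at x = -62, 0 and +62 mm, a label upright in each, windows towards its -x. Origin: centre of its underside. Groove floor 6 mm above the table; ribs up to 20 mm (in front of a label) and 26 mm (behind it) above the table.
- label_wide: Wide electronic label, loose, 44 to 69 g: white body 92 mm wide (own y), 12 mm thick (own x -6 to +6 mm), 14 to 72 mm above its origin, window on its -x face; under it a grey tongue 70 mm wide, 5 mm thick (x +1 to +6 mm, flush with the back), 0 to 14 mm. Origin: level with the tongue's bottom, mid-thickness of the body. In any of the grooves.
- label_wide_foot (a point): Centre of the bottom face of the wide label's tongue: label frame [3.5, 0, 0] mm, axes as the label's. Fully home in the cradle it is 14 mm below cradle.
- label_narrow_a: A narrow label, the same kind but 64 mm wide, body 14 to 64 mm above its origin; stands in another groove and stays there.
- label_narrow_b: The second narrow label, same as label_narrow_a, in the remaining groove.

How it is judged:
By the outcome, as a careful person would: the job done as asked, in the order asked, and still so for the second after the job is handed in, while the arm keeps its last pose, push and grip.
It also fails if it takes over 61 s, if anything falls off the work surface, if the arm or the gripper's body presses on something with over 40 N, if the wrist force passes 120 N, or if a joint passes its speed limit or range.

## Working session

There is one attempt and no reset: what is moved stays moved. The work goes in short steps, Python scripts to look and compute and a tool call to move; the robot and the scene stay as the last step left them, time stands still between calls to the robot, and variables do not carry over. Pictures are saved under pics/ and viewed, at most 10 in all, crops included, and the job is handed in when it is done.

Besides the shell and the picture viewer there is one more tool, called as name(argument=value, ...), one argument or row to a line, values as JSON. arm_command: Moves the arm, as the interface text tells. Its arguments: {"type":"object","properties":{"series":{"type":"array"},"grip":{"type":"number"},"grip_force":{"type":"number"}},"required":["series"]}

```bash
mkdir -p pics; ls; python3 - <<'E'
from cell import env, viewer
import cv2, numpy as np
o=env.get_obs(); print({k:np.round(v,3) for k,v in o.items()})
for n in ("top","side"):
    p,d=viewer.read_camera(n); cv2.imwrite(f"pics/{n}0.png",p); np.save(f"{n}0.npy",d)
    c=viewer.calibration(n); print(n,np.round(c["K"],1).tolist(),c["dist"],np.round(c["T"],3).tolist())
print(viewer.calibration("wrist"))
E
```

```text
pics
{'time_s': np.float64(0.0), 'qpos': array([73.173, 18.439, -4.014, 83.174,  1.296, 78.541, -3.259]), 'joint_velocities': array([ 0.08 ,  0.006,  0.023, -0.006, -0.02 , -0.052,  0.044]), 'effort': array([-0.0000e+00, -4.9129e+01, -4.0400e-01, -3.1253e+01, -6.4000e-02,
        4.4000e-02,  0.0000e+00]), 'tool_pos': array([ 0.197, -0.619,  0.194]), 'tool_rot': array([-1.79892e+02,  7.00000e-03,  1.76370e+01]), 'force': array([-0.572,  0.07 , -0.369]), 'wrist_torque': array([ 0.019, -0.099, -0.024]), 'grasp_force': np.float64(0.0), 'grip_width': np.float64(0.087)}
top [[366.9, 0.0, 321.7], [0.0, 366.9, 197.7], [0.0, 0.0, 1.0]] [0.00549196 0.         0.         0.         0.        ] [[-0.015, 0.996, -0.092, 0.458], [-1.0, -0.016, -0.013, 0.01], [-0.014, 0.092, 0.996, 0.933], [0.0, 0.0, 0.0, 1.0]]
side [[432.1, 0.0, 319.9], [0.0, 432.1, 199.4], [0.0, 0.0, 1.0]] [-0.02400739  0.          0.          0.          0.        ] [[0.973, 0.121, -0.197, 0.345], [-0.231, 0.496, -0.837, -0.682], [-0.003, 0.86, 0.511, 0.491], [0.0, 0.0, 0.0, 1.0]]
{'K': array([[318.72175908,   0.        , 323.24098368],
       [  0.        , 318.72175908, 199.21801141],
       [  0.        ,   0.        ,   1.        ]]), 'dist': array([-0.01345472,  0.        ,  0.        ,  0.        ,  0.        ]), 'hand_eye': array([[ 2.96125690e-04,  9.61043458e-01,  2.76397148e-01,
         7.52196352e-02],
       [ 9.99999885e-01, -3.88922925e-04,  2.80922496e-04,
         8.70692266e-06],
       [ 3.77475914e-04,  2.76397033e-01, -9.61043463e-01,
        -1.89669977e-01],
       [ 0.00000000e+00,  0.00000000e+00,  0.00000000e+00,
         1.00000000e+00]])}
```

View pics/top0.png

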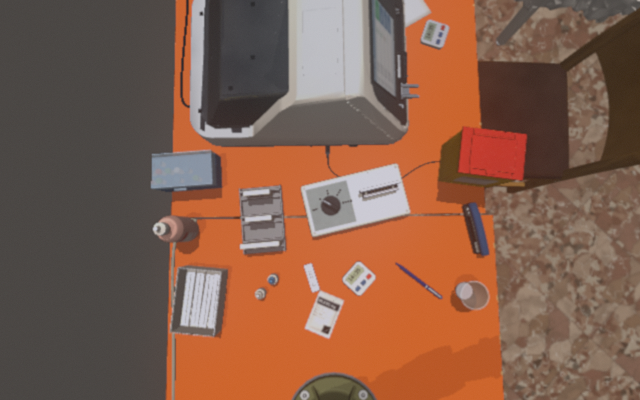

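View pics/side0.png

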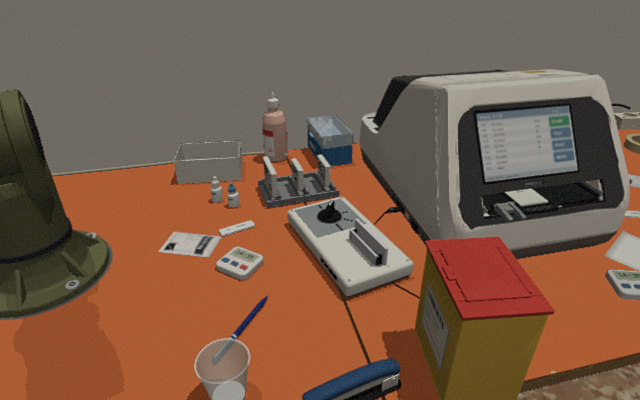

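The top view shows the station around (355,200) and the dial at (331,205). The cradle slot is at (378,188). The rack is at (262,218), and its longest label is the front one, at row 245. I'll measure these coarsely first.

```bash
cat > h.py <<'E'
import cv2, numpy as np
from scipy.spatial.transform import Rotation as Ro
from cell import env, viewer
def campose(n):
    c=viewer.calibration(n)
    if n!="wrist": return c,c["T"]
    o=env.get_obs(); T=np.eye(4); T[:3,:3]=Ro.from_euler("xyz",o["tool_rot"],degrees=True).as_matrix(); T[:3,3]=o["tool_pos"]
    return c,T@c["hand_eye"]
def look(n,f=None):
    c,T=campose(n); p,d=viewer.read_camera(n)
    if f: cv2.imwrite("pics/"+f,p)
    return p,d,c,T
def ray(px,z,c,T):
    u=cv2.undistortPoints(np.array(px,float).reshape(-1,1,2),c["K"],c["dist"])[:,0]
    v=np.c_[u[:,0],-u[:,1],-np.ones(len(u))]@T[:3,:3].T
    return T[:3,3]+v*((z-T[2,3])/v[:,2])[:,None]
def proj(P,c,T):
    q=(np.atleast_2d(P)-T[:3,3])@T[:3,:3]; q=q*[1,-1,-1]
    return cv2.projectPoints(q,np.zeros(3),np.zeros(3),c["K"],c["dist"])[0][:,0]
def go(p,yaw=None):
    o=env.get_obs(); R=Ro.from_euler("xyz",o["tool_rot"],degrees=True).as_matrix()
    s=R.T@(np.array(p)-o["tool_pos"])*1000
    t=0 if yaw is None else -np.radians((yaw-o["tool_rot"][2]+180)%360-180)
    print("shift mm",np.round(s,1),"turn",round(t,3))
def stat():
    o=env.get_obs(); print(round(float(o["time_s"]),2),np.round(o["tool_pos"],4),np.round(o["tool_rot"],2),"F",np.round(o["force"],1),"M",np.round(o["wrist_torque"],2),"w",round(float(o["grip_width"]),4),"g",round(float(o["grasp_force"]),1))
E
python3 - <<'E'
from h import *
p=cv2.imread("pics/top0.png"); c,T=campose("top")
hsv=cv2.cvtColor(p,cv2.COLOR_BGR2HSV)
m=((hsv[...,1]<60)&(hsv[...,2]>60)).astype(np.uint8)
for nm,(x0,y0,x1,y1),z in (("station",(290,155,425,245),.034),("rack",(232,178,292,258),.02)):
    q=np.zeros_like(m); q[y0:y1,x0:x1]=m[y0:y1,x0:x1]
    cs,_=cv2.findContours(q,0,2); k=max(cs,key=cv2.contourArea)
    b=cv2.boxPoints(cv2.minAreaRect(k)); w=ray(b,z,c,T); print(nm,np.round(w,3).tolist(),"mid",w.mean(0).round(3),[round(float(np.linalg.norm(w[i]-w[i-1])),3) for i in range(4)],"ang",[round(float(np.degrees(np.arctan2(*(w[i]-w[i-1])[1::-1]))),1) for i in range(4)])
for q in ((241,245),(279,245),(244,193),(270,192)): print(ray([q],.07,c,T).round(3))
print(ray([(331,205),(378,188)],.05,c,T).round(3))
go([.46,-.06,.30],0)
E
```

```text
station [[0.57, 0.075, 0.034], [0.625, -0.168, 0.034], [0.499, -0.194, 0.034], [0.445, 0.047, 0.034]] mid [ 0.535 -0.06   0.034] [0.128, 0.249, 0.129, 0.246] ang [12.9, -77.3, -168.5, 102.6]
rack [[0.569, 0.235, 0.02], [0.574, 0.123, 0.02], [0.413, 0.113, 0.02], [0.408, 0.224, 0.02]] mid [0.491 0.174 0.02 ] [0.162, 0.113, 0.161, 0.111] ang [3.9, -87.4, -176.7, 92.7]
[[0.429 0.211 0.07 ]]
[[0.428 0.122 0.07 ]]
[[0.551 0.205 0.07 ]]
[[0.553 0.143 0.07 ]]
[[ 0.521 -0.001  0.05 ]
 [ 0.56  -0.116  0.05 ]]
shift mm [ 420.3 -453.1 -104.9] turn 0.308
```

arm_command(
  series=[
    [[37, -32, -9], 0.06],
    [[74, -64, -18], 0.12],
    [[111, -96, -27], 0.18],
    [[148, -128, -36], 0.24],
    [[185, -160, -45], 0.308],
  ],
  grip=-0.2,
)

```text
time_s: 0.6
tool_pos: [0.3253, -0.4089, 0.2403]
tool_rot: [-180.0, 0.0, -0.2]
force: [0.1, -0.5, 0.2]
grip_width: 0.0567
grasp_force: 0.0
```

```bash
python3 -c "
from h import *
stat(); go([.53,-.06,.30],0)"
```

```text
0.6 [ 0.3253 -0.4089  0.2403] [-1.7999e+02  2.0000e-02 -1.7000e-01] F [ 0.1 -0.5  0.2] M [-0.01 -0.05 -0.06] w 0.0567 g 0.0
shift mm [ 203.6 -349.5  -59.7] turn -0.003
```

arm_command(
  series=[
    [[23, -40, -8], 0],
    [[46, -80, -16], 0],
    [[69, -120, -24], 0],
    [[92, -160, -30], 0],
    [[110, -198, -35], 0],
  ],
)

```text
time_s: 1.1
tool_pos: [0.4357, -0.2106, 0.2755]
tool_rot: [180.0, -0.0, 0.1]
force: [0.2, -0.4, 0.7]
grip_width: 0.0525
grasp_force: 0.0
```

arm_command(
  series=[
    [[23, -40, -6], 0],
    [[46, -80, -12], 0],
    [[69, -120, -18], 0],
    [[88, -150, -25], 0],
    [[88, -150, -25], 0],
  ],
)

```text
time_s: 1.6
tool_pos: [0.5248, -0.0564, 0.3009]
tool_rot: [-179.8, -0.1, 0.6]
force: [0.6, 0.4, 0.6]
grip_width: 0.0522
grasp_force: 0.0
```

```bash
python3 -c "
from h import *
stat(); look('wrist','w1.png')"
```

```text
1.6 [ 0.5248 -0.0564  0.3009] [-1.7983e+02 -1.1000e-01  5.6000e-01] F [0.6 0.4 0.6] M [0.01 0.03 0.01] w 0.0522 g 0.0
```

View pics/w1.png

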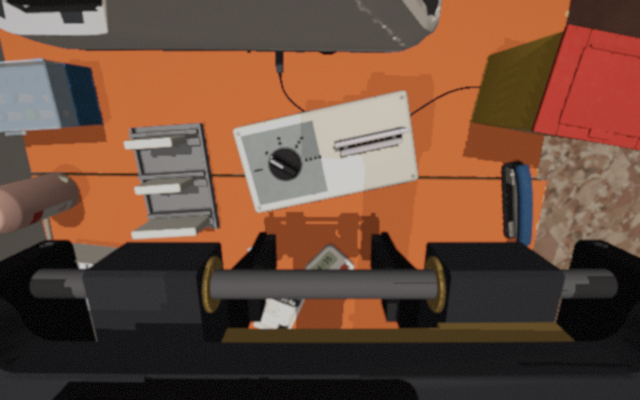

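The dial is at (285,164) with a white line on its upper-left half. The cradle is at (370,142). The front rack label, from (133,233) to (210,220), is the wide one. Next I'll zoom in on the dial and extract the geometry.

```bash
python3 - <<'E'
from h import *
p,d,c,T=look("wrist"); np.save("w1T.npy",T)
cv2.imwrite("pics/w1c.png",cv2.resize(p[85:220,225:425],None,fx=4,fy=4,interpolation=cv2.INTER_CUBIC)[:540])
g=cv2.cvtColor(p,cv2.COLOR_BGR2GRAY)
hsv=cv2.cvtColor(p,cv2.COLOR_BGR2HSV)
m=(hsv[...,1]<70).astype(np.uint8); q=np.zeros_like(m); q[85:214,225:425]=m[85:214,225:425]
q=cv2.morphologyEx(q,cv2.MORPH_OPEN,np.ones((5,5)))
k=max(cv2.findContours(q,0,2)[0],key=cv2.contourArea)
h=cv2.approxPolyDP(cv2.convexHull(k),8,True)[:,0]; print(h.tolist()); w=ray(h,.034,c,T)
print(w.round(4).tolist(), w.mean(0).round(4))
b=((g<60)).astype(np.uint8); q=np.zeros_like(b); q[145:185,265:305]=b[145:185,265:305]
k=max(cv2.findContours(q,0,2)[0],key=cv2.contourArea); (x,y),r=cv2.minEnclosingCircle(k)
print("dial",x,y,r,ray([(x,y)],.042,c,T))
E
```

```text
[[402, 90], [414, 177], [252, 208], [232, 127]]
[[0.6225, -0.1661, 0.034], [0.5022, -0.1924, 0.034], [0.4532, 0.0469, 0.034], [0.572, 0.0684, 0.034]] [ 0.5375 -0.0608  0.034 ]
dial 282.0 163.0 15.811488151550293 [[ 0.52290282 -0.00128945  0.042     ]]
```

View pics/w1c.png

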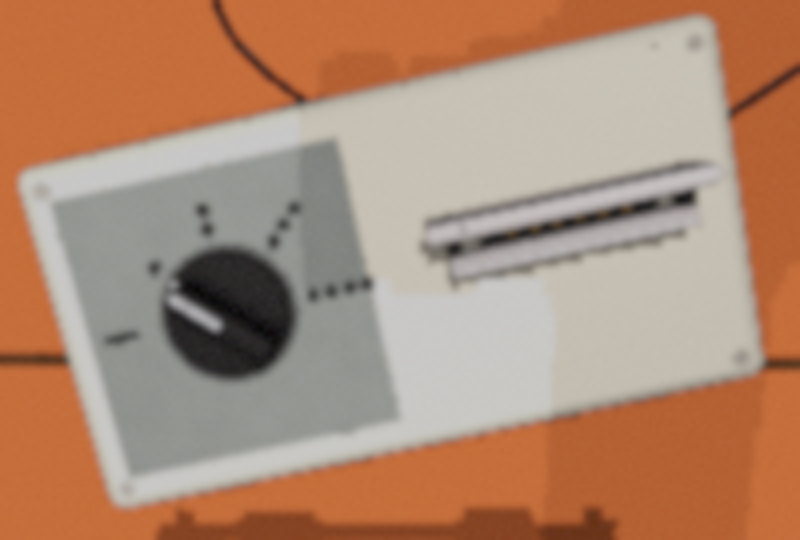

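```bash
python3 - <<'E'
from h import *
c=viewer.calibration("wrist"); T=np.load("w1T.npy")
f=lambda L,z: ray([(225+x/4-.4,85+y/4-.4) for x,y in L],z,c,T)
ang=lambda v: np.degrees(np.arctan2(v[1],v[0]))
P=f([(170,295),(220,326)],.061); print("pointer",P.round(4).tolist(),ang(P[0]-P[1]))
D=f([(230,313)],.04)[0]; print("dial",D)
M=f([(122,338),(154,268),(205,220),(284,225),(341,290)],.034); print("marks",[(round(ang(m-D),1),round(float(np.linalg.norm(m-D)),3)) for m in M])
S=f([(425,218),(718,170),(425,236),(718,178)],.07); print("back plate top",S.round(4).tolist(),ang(S[0]-S[1]))
L=f([(452,262),(686,207),(452,280),(690,230)],.056); print("lip",L.round(4).tolist(),ang(L[0]-L[1]))
y=np.radians(12.5);R=np.array([[np.cos(y),-np.sin(y)],[np.sin(y),np.cos(y)]])
print("pred cradle",D[:2]+R@[.008,-.124])
p=cv2.imread("pics/w1.png")
# wide label top face: bright
for q in ((133,234),(188,234),(125,143),(173,141),(135,188),(181,187)): print(q,ray([q],.078 if q[1]>200 else .07,c,T).round(4))
E
```

```text
pointer [[0.5323, 0.0162, 0.061], [0.5218, -0.0004, 0.061]] 57.667952666687704
dial [ 0.52278035 -0.00117629  0.04      ]
marks [(np.float64(104.5), 0.042), (np.float64(61.3), 0.032), (np.float64(15.1), 0.034), (np.float64(-32.3), 0.037), (np.float64(-79.1), 0.04)]
back plate top [[0.5594, -0.0695, 0.07], [0.5753, -0.1637, 0.07], [0.5536, -0.0695, 0.07], [0.5728, -0.1639, 0.07]] 99.59200497830801
lip [[0.5434, -0.0791, 0.056], [0.5623, -0.1573, 0.056], [0.5373, -0.0792, 0.056], [0.5547, -0.1592, 0.056]] 103.60849220839322
pred cradle [ 0.55742923 -0.12050548]
(133, 234) [[0.428  0.2055 0.078 ]]
(188, 234) [[0.4286 0.1281 0.078 ]]
(125, 143) [[0.5531 0.2008 0.07  ]]
(173, 141) [[0.5559 0.1369 0.07  ]]
(135, 188) [[0.4922 0.197  0.07  ]]
(181, 187) [[0.494  0.1336 0.07  ]]
```

arm_command(
  series=[
    [[0, -11, 20], -0.14],
    [[0, -22, 40], -0.28],
    [[-1, -34, 60], -0.42],
    [[-2, -45, 80], -0.56],
    [[-2, -55, 100], -0.7],
  ],
  grip=0.2,
  grip_force=25,
)

```text
time_s: 2.2
tool_pos: [0.5198, -0.01, 0.199]
tool_rot: [180.0, 0.1, 40.2]
force: [-0.2, -0.7, -0.5]
grip_width: 0.0354
grasp_force: 0.0
```

arm_command(
  series=[
    [[0, 0, 25], -0.1],
    [[0, 0, 50], -0.2],
    [[0, 0, 75], -0.297],
    [[0, 0, 75], -0.297],
    [[0, 0, 75], -0.297],
  ],
)

```text
time_s: 2.7
tool_pos: [0.5204, -0.0095, 0.1253]
tool_rot: [-180.0, 0.0, 56.8]
force: [0.2, -0.6, 0.6]
grip_width: 0.0349
grasp_force: 0.0
```

```bash
python3 - <<'E'
from h import *
stat(); print(env.get_obs()["qpos"].round(1)); p,d,c,T=look('wrist','w2.png'); go([.5228,-.0004,.052],57.7)
print(proj([[.5228,-.0004,.04],[.5228,-.0004,.061]],c,T))
E
```

```text
2.7 [ 0.5204 -0.0095  0.1253] [-1.7996e+02  5.0000e-02  5.6850e+01] F [ 0.2 -0.6  0.6] M [-0.01 -0.07 -0.  ] w 0.0349 g 0.0
[ 35.2   8.3 -39.8 105.4   5.7  68.3 -39.6]
shift mm [ 8.2 -3.6 74.3] turn -0.014
[[320.45047362 185.41508365]
 [320.22391034 191.42189584]]
```

View pics/w2.png

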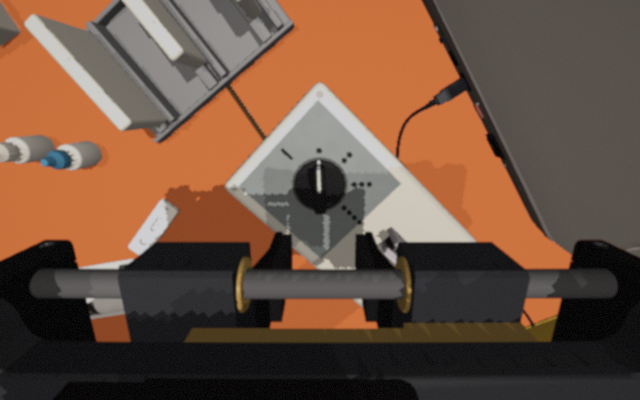

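The dial is at (319,185), where I predicted, and the pointer is vertical in the image, so it lines up with the tool's x axis. I'll descend and grip the bar.

arm_command(
  series=[
    [[8, -3.5, 20], -0.014],
    [[8, -3.5, 40], -0.014],
    [[8, -3.5, 60], -0.014],
    [[8, -3.5, 74], -0.014],
    [[8, -3.5, 74], -0.014],
  ],
)

```text
time_s: 3.25
tool_pos: [0.5214, 0.0002, 0.0505]
tool_rot: [-179.9, 0.1, 57.8]
force: [-0.2, 0.4, 0.9]
grip_width: 0.0345
grasp_force: 0.0
```

arm_command(
  series=[
    [[0, 0, 0], 0],
    [[0, 0, 0], 0],
    [[0, 0, 0], 0],
    [[0, 0, 0], 0],
    [[0, 0, 0], 0],
  ],
  grip=1,
)

```text
time_s: 3.75
tool_pos: [0.5225, 0.0006, 0.0517]
tool_rot: [180.0, -0.0, 57.9]
force: [-0.3, 0.8, 0.7]
grip_width: 0.0043
grasp_force: 0.0
```

```bash
python3 - <<'E'
from h import *
stat()
E
```

```text
3.75 [0.5225 0.0006 0.0517] [ 1.7996e+02 -1.0000e-02  5.7910e+01] F [-0.3  0.8  0.7] M [-0.02 -0.05  0.04] w 0.0043 g 0.0
```

```bash
python3 - <<'E'
from h import *
p,d,c,T=look('wrist'); stat(); s,_,cs,Ts=look('side')
a=p[120:330,200:440]; b=s[170:270,270:390]
print(proj([[.5228,-.0004,.061],[.5228,-.0004,.04]],c,T), proj([[.5228,-.0004,.052]],cs,Ts))
cv2.imwrite("pics/w3.png",np.hstack([cv2.resize(a,(400,350)),cv2.resize(b,(400,350))]))
E
```

```text
3.8 [5.224e-01 5.000e-04 5.160e-02] [179.97   0.    57.91] F [ 1.2 -0.7 -0.6] M [-0.04 -0.05  0.03] w 0.002 g 0.0
[[325.23210552 237.32375222]
 [325.0166443  225.12718982]] [[328.91664889 208.40125436]]
```

View pics/w3.png

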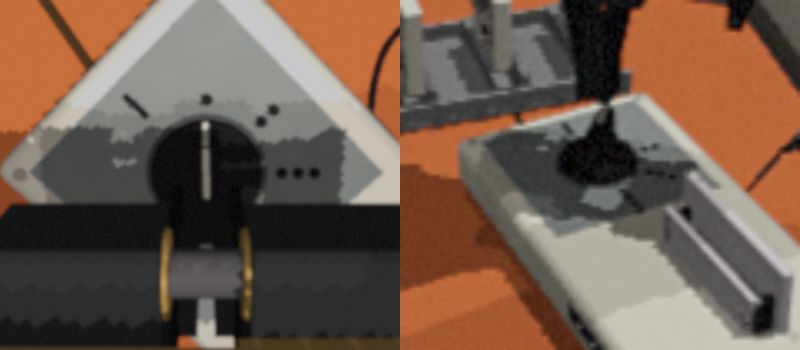

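```bash
python3 - <<'E'
from h import *
p,d,c,T=look('wrist'); s,ds,cs,Ts=look('side')
o=env.get_obs(); tp=o["tool_pos"]
for dz in (-.011,0,-.03): 
    P=tp-[0,0,-dz] if 0 else tp+np.array([0,0,-dz]); print(dz,P.round(3),proj(P,cs,Ts).round(1),proj(P,c,T).round(1))
print("tip",proj(tp-np.array([0,0,.008]),cs,Ts).round(1))
def w(u,v): 
    x=cv2.undistortPoints(np.array([[[u,v]]],float),cs["K"],cs["dist"])[0,0]; z=ds[v,u]; return (Ts[:3,:3]@(np.array([x[0],-x[1],-1])*z)+Ts[:3,3]).round(4)
for v in range(188,222,3): print(v,[w(u,v).tolist() for u in (326,331,336)])
E
```

```text
-0.011 [0.522 0.001 0.062] [[328.5 203.6]] [[323.8 237.4]]
0 [0.522 0.001 0.051] [[328.5 208.5]] [[323.8 230.6]]
-0.03 [0.522 0.001 0.081] [[328.6 195. ]] [[323.9 251. ]]
tip [[328.4 212. ]]
188 [[0.5155, -0.0058, 0.1008], [0.523, -0.0133, 0.1038], [0.5824, 0.1642, -0.0004]]
191 [[0.5156, -0.0055, 0.0942], [0.5228, -0.0144, 0.0982], [0.5717, 0.1256, 0.0143]]
194 [[0.5152, -0.0073, 0.0888], [0.523, -0.014, 0.0915], [0.5713, 0.1238, 0.0077]]
197 [[0.515, -0.008, 0.0828], [0.5236, -0.0119, 0.0838], [0.5715, 0.1239, -0.0002]]
200 [[0.5336, 0.0656, 0.031], [0.5234, -0.0131, 0.0781], [0.5526, 0.0564, 0.0337]]
203 [[0.5296, 0.0497, 0.0337], [0.5278, 0.0034, 0.0612], [0.5497, 0.0456, 0.0332]]
206 [[0.5157, -0.0056, 0.0616], [0.5256, -0.0052, 0.0599], [0.5463, 0.0331, 0.034]]
209 [[0.5134, -0.0147, 0.0607], [0.5266, -0.0019, 0.051], [0.5435, 0.0229, 0.0334]]
212 [[0.5122, -0.0196, 0.0573], [0.5258, -0.0048, 0.0461], [0.5375, 0.0012, 0.0406]]
215 [[0.5123, -0.0193, 0.0503], [0.5259, -0.0049, 0.0393], [0.3447, -0.6821, 0.4906]]
218 [[0.5127, -0.018, 0.0427], [0.5234, -0.0144, 0.0388], [0.5322, -0.0185, 0.0401]]
221 [[0.5119, -0.0212, 0.0381], [0.521, -0.0235, 0.0382], [0.5314, -0.0217, 0.0354]]
```

```bash
python3 - <<'E'
from h import *
p,d,c,T=look('wrist'); o=env.get_obs(); H=c["hand_eye"]
def tool(u,v):
    x=cv2.undistortPoints(np.array([[[u,v]]],float),c["K"],c["dist"])[0,0]; z=float(d[v,u]); q=np.array([x[0],-x[1],-1])*z
    return (1000*(H[:3,:3]@q+H[:3,3])).round(0).tolist()
for v in range(222,300,6): print(v,[tool(u,v) for u in (312,324,336)])
stat()
s,_,cs,Ts=look('side'); b=s[120:240,270:390]; a=p[200:320,264:384]
cv2.imwrite("pics/w4.png",cv2.resize(np.hstack([a,b]),(800,400),interpolation=cv2.INTER_CUBIC))
E
```

```text
222 [[2.0, -8.0, 10.0], [10.0, 0.0, -11.0], [2.0, 8.0, 11.0]]
228 [[-2.0, -8.0, 11.0], [6.0, 0.0, -10.0], [-3.0, 8.0, 12.0]]
234 [[10.0, -6.0, -31.0], [2.0, 0.0, -10.0], [10.0, 6.0, -31.0]]
240 [[10.0, -6.0, -39.0], [-2.0, 0.0, -10.0], [10.0, 6.0, -39.0]]
246 [[11.0, -6.0, -47.0], [-6.0, 0.0, -10.0], [10.0, 6.0, -46.0]]
252 [[10.0, -6.0, -53.0], [-11.0, 0.0, -9.0], [11.0, 6.0, -54.0]]
258 [[9.0, -6.0, -56.0], [-14.0, 0.0, -11.0], [9.0, 5.0, -56.0]]
264 [[9.0, -5.0, -62.0], [-18.0, 0.0, -10.0], [11.0, 5.0, -65.0]]
270 [[32.0, -4.0, -110.0], [32.0, -0.0, -110.0], [32.0, 3.0, -111.0]]
276 [[32.0, -3.0, -113.0], [32.0, -0.0, -113.0], [32.0, 3.0, -114.0]]
282 [[31.0, -3.0, -114.0], [30.0, -0.0, -114.0], [31.0, 3.0, -115.0]]
288 [[29.0, -3.0, -115.0], [30.0, -0.0, -116.0], [29.0, 3.0, -115.0]]
294 [[28.0, -3.0, -115.0], [28.0, -0.0, -115.0], [28.0, 3.0, -115.0]]
4.0 [0.5222 0.0006 0.0513] [1.800e+02 1.000e-02 5.792e+01] F [-0.4  0.4 -0.2] M [-0.04 -0.03  0.02] w 0.0001 g 0.0
```

View pics/w4.png

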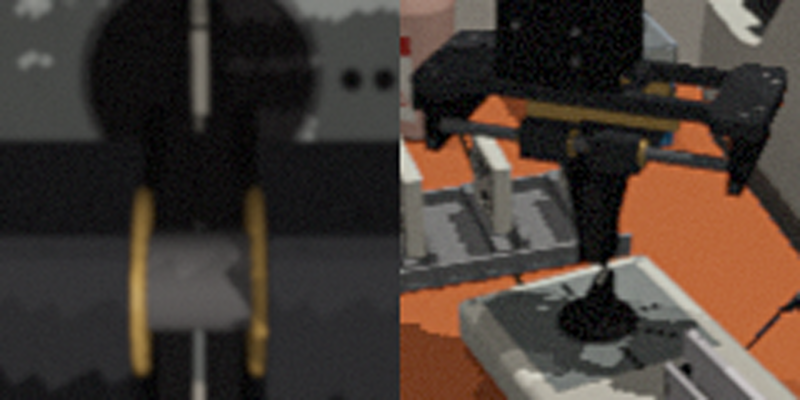

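The finger ends show at tool z of about -27 mm, but the text says +8. The pads therefore closed above the bar. I'll scan across the fingers to confirm.

```bash
python3 - <<'E'
from h import *
p,d,c,T=look('wrist'); H=c["hand_eye"]
def tool(u,v):
    x=cv2.undistortPoints(np.array([[[u,v]]],float),c["K"],c["dist"])[0,0]; z=float(d[v,u]); q=np.array([x[0],-x[1],-1])*z
    return [int(round(t)) for t in 1000*(H[:3,:3]@q+H[:3,3])]
for v in (230,232,236,246,258): print(v,[tool(u,v) for u in range(298,352,3)])
stat()
E
```

```text
230 [[-4, -17, 11], [-4, -15, 11], [-4, -13, 11], [-4, -11, 11], [-4, -9, 10], [-4, -7, 10], [3, -5, -8], [4, -3, -10], [4, -1, -9], [4, 1, -10], [4, 2, -10], [4, 4, -9], [-4, 7, 10], [-3, 9, 10], [-4, 11, 11], [-3, 13, 10], [-4, 15, 11], [-4, 17, 11]]
232 [[-6, -18, 12], [-6, -15, 12], [-5, -13, 10], [10, -9, -28], [10, -8, -28], [11, -6, -29], [2, -5, -8], [3, -3, -9], [3, -1, -10], [4, 1, -11], [3, 2, -11], [3, 4, -10], [11, 5, -29], [10, 7, -28], [11, 9, -30], [-5, 13, 11], [-6, 15, 12], [-5, 17, 10]]
236 [[-8, -18, 11], [-9, -16, 12], [-8, -13, 11], [10, -9, -34], [10, -7, -34], [10, -6, -33], [9, -4, -30], [9, -3, -31], [9, -1, -30], [9, 1, -31], [9, 2, -30], [9, 4, -30], [10, 5, -34], [11, 7, -34], [11, 8, -34], [-8, 13, 11], [-8, 15, 10], [-9, 17, 12]]
246 [[37, -8, -106], [37, -7, -105], [37, -6, -105], [10, -8, -45], [11, -7, -47], [11, -5, -47], [9, -4, -42], [9, -3, -43], [9, -1, -43], [10, 0, -45], [9, 2, -43], [9, 3, -44], [10, 5, -46], [10, 6, -46], [10, 8, -46], [37, 5, -105], [37, 6, -105], [37, 7, -104]]
258 [[37, -7, -112], [37, -6, -113], [37, -6, -112], [36, -5, -110], [11, -6, -60], [9, -5, -56], [8, -4, -55], [9, -2, -56], [8, -1, -54], [7, 0, -53], [9, 2, -56], [9, 3, -56], [9, 4, -57], [11, 6, -60], [36, 4, -111], [37, 5, -113], [37, 6, -113], [37, 6, -114]]
4.1 [0.5221 0.0006 0.0513] [-1.7999e+02  1.0000e-02  5.7920e+01] F [-0.2 -0.4 -0.6] M [-0.01 -0.08  0.05] w 0.0003 g 0.0
```

This confirms it. The real fingertips are about 27 mm behind the reported TCP, so I need to go 35 mm deeper. I'll open, descend 34 mm and grip.

arm_command(
  series=[
    [[0, 0, 0], 0],
    [[0, 0, 0], 0],
    [[0, 0, 0], 0],
    [[0, 0, 0], 0],
    [[0, 0, 0], 0],
  ],
  grip=-0.2,
)

```text
time_s: 4.6
tool_pos: [0.5222, 0.0006, 0.0513]
tool_rot: [-180.0, 0.0, 57.9]
force: [-0.3, -0.2, 0.9]
grip_width: 0.0326
grasp_force: 0.0
```

arm_command(
  series=[
    [[0, 0, 10], 0],
    [[0, 0, 20], 0],
    [[0, 0, 28], 0],
    [[0, 0, 33.5], 0],
    [[0, 0, 33.5], 0],
  ],
)

```text
time_s: 5.1
tool_pos: [0.5212, 0.0007, 0.0165]
tool_rot: [-179.9, 0.0, 57.9]
force: [-0.7, 0.0, -0.2]
grip_width: 0.052
grasp_force: 0.0
```

arm_command(
  series=[
    [[0, 0, 0], 0],
    [[0, 0, 0], 0],
    [[0, 0, 0], 0],
    [[0, 0, 0], 0],
    [[0, 0, 0], 0],
  ],
  grip=1,
)

```text
time_s: 5.6
tool_pos: [0.5224, 0.0006, 0.018]
tool_rot: [180.0, -0.0, 57.9]
force: [-0.1, -0.4, -0.9]
grip_width: 0.02
grasp_force: 0.0
```

```bash
python3 - <<'E'
from h import *
stat()
E
```

```text
5.6 [0.5224 0.0006 0.018 ] [179.97  -0.    57.91] F [-0.1 -0.4 -0.9] M [-0.08 -0.07  0.02] w 0.02 g 0.0
```

Not closed yet, so I'll wait another call before turning.

arm_command(
  series=[
    [[0, 0, 0], 0],
    [[0, 0, 0], 0],
    [[0, 0, 0], 0],
    [[0, 0, 0], 0],
    [[0, 0, 0], 0],
  ],
)

```text
time_s: 6.1
tool_pos: [0.5226, 0.0004, 0.018]
tool_rot: [180.0, -0.0, 57.9]
force: [1.4, -1.3, -0.6]
grip_width: 0.0099
grasp_force: 25.0
```

```bash
python3 - <<'E'
from h import *
stat()
E
```

```text
6.1 [5.226e-01 4.000e-04 1.800e-02] [ 1.7995e+02 -1.0000e-02  5.7910e+01] F [ 1.4 -1.3 -0.6] M [-0.25 -0.4   0.05] w 0.0099 g 25.0
```

arm_command(
  series=[
    [[0, 0, 0], 0.12],
    [[0, 0, 0], 0.25],
    [[0, 0, 0], 0.38],
    [[0, 0, 0], 0.51],
    [[0, 0, 0], 0.64],
  ],
)

```text
time_s: 6.6
tool_pos: [0.5228, 0.0001, 0.018]
tool_rot: [179.9, -0.0, 20.9]
force: [2.8, -2.2, -1.7]
grip_width: 0.0099
grasp_force: 25.0
```

arm_command(
  series=[
    [[0, 0, 0], 0.13],
    [[0, 0, 0], 0.26],
    [[0, 0, 0], 0.39],
    [[0, 0, 0], 0.52],
    [[0, 0, 0], 0.64],
  ],
)

```text
time_s: 7.1
tool_pos: [0.5228, -0.0002, 0.0179]
tool_rot: [180.0, -0.1, -15.7]
force: [2.0, -3.1, -0.6]
grip_width: 0.0101
grasp_force: 25.0
```

arm_command(
  series=[
    [[0, 0, 0], 0.12],
    [[0, 0, 0], 0.23],
    [[0, 0, 0], 0.3],
    [[0, 0, 0], 0.3],
    [[0, 0, 0], 0.3],
  ],
)

```text
time_s: 7.6
tool_pos: [0.5227, -0.0003, 0.0179]
tool_rot: [180.0, -0.1, -32.5]
force: [2.6, -5.3, -1.0]
grip_width: 0.0101
grasp_force: 25.0
```

```bash
python3 - <<'E'
from h import *
stat()
p,d,c,T=look('wrist'); np.save("T4.npy",T); cv2.imwrite("pics/w5.png",cv2.resize(p[110:290,200:440],None,fx=3.3,fy=3.3,interpolation=cv2.INTER_CUBIC))
E
```

```text
7.6 [ 5.227e-01 -3.000e-04  1.790e-02] [ 1.7998e+02 -8.0000e-02 -3.2550e+01] F [ 2.6 -5.3 -1. ] M [-0.74 -0.62 -0.06] w 0.0101 g 25.0
```

View pics/w5.png

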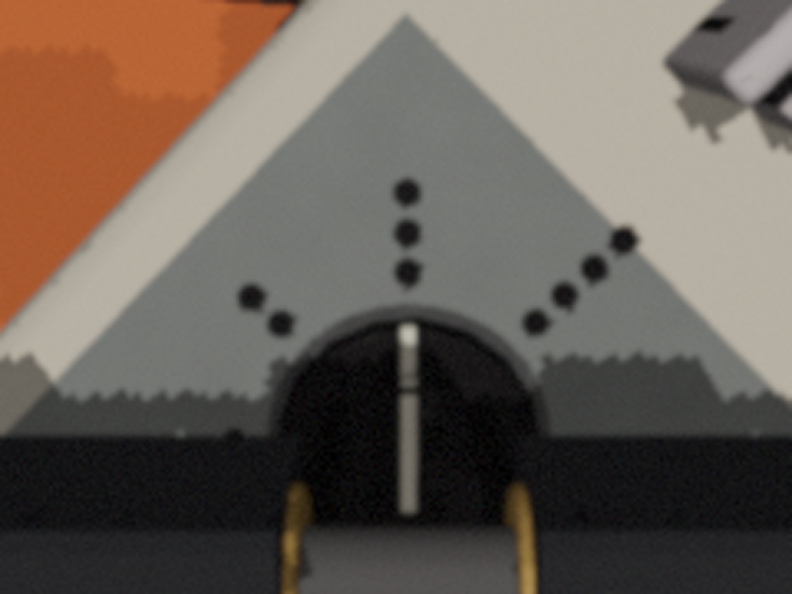

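The pointer at column 408 lines up with the three dots at columns 406–408, so the dial is set. That also fixes the station yaw at 12.45° and puts the cradle at about (0.557,-0.120). I'll release, rise and move to the rack.

arm_command(
  series=[
    [[0, 0, 0], 0],
    [[0, 0, 0], 0],
    [[0, 0, 0], 0],
    [[0, 0, 0], 0],
    [[0, 0, 0], 0],
  ],
  grip=0.3,
)

```text
time_s: 8.15
tool_pos: [0.522, 0.001, 0.0177]
tool_rot: [180.0, 0.0, -32.6]
force: [0.0, -0.9, 0.3]
grip_width: 0.0298
grasp_force: 0.0
```

arm_command(
  series=[
    [[0, 0, -15], 0],
    [[0, 0, -50], 0],
    [[0, 0, -90], 0],
    [[0, 0, -130], 0],
    [[0, 0, -165], 0],
  ],
)

```text
time_s: 8.65
tool_pos: [0.5226, 0.001, 0.1864]
tool_rot: [-179.9, -0.1, -32.6]
force: [0.8, -0.8, -0.1]
grip_width: 0.0303
grasp_force: 0.0
```

```bash
python3 - <<'E'
from h import *
stat(); go([.425,.165,.19],-87)
E
```

```text
8.65 [0.5226 0.001  0.1864] [-1.7993e+02 -1.3000e-01 -3.2590e+01] F [ 0.8 -0.8 -0.1] M [ 0.1  -0.02  0.03] w 0.0303 g 0.0
shift mm [-170.6  -85.7   -3.9] turn 0.95
```

arm_command(
  series=[
    [[-25, -12, -4], 0.13],
    [[-50, -25, -4], 0.27],
    [[-75, -38, -4], 0.4],
    [[-100, -50, -4], 0.54],
    [[-125, -63, -4], 0.68],
  ],
)

```text
time_s: 9.15
tool_pos: [0.4737, 0.08, 0.2069]
tool_rot: [-177.7, -0.1, -54.5]
force: [-0.3, -0.4, 2.9]
grip_width: 0.0305
grasp_force: 0.0
```

```bash
python3 - <<'E'
from h import *
stat(); go([.425,.165,.19],-87)
E
```

```text
9.15 [0.4737 0.08   0.2069] [-1.7766e+02 -1.1000e-01 -5.4480e+01] F [-0.3 -0.4  2.9] M [0.07 0.05 0.01] w 0.0305 g 0.0
shift mm [-97.5  -9.1  17.1] turn 0.568
```

arm_command(
  series=[
    [[0, 0, 0], 0],
    [[0, 0, 0], 0],
    [[0, 0, 0], 0],
    [[0, 0, 0], 0],
    [[0, 0, 0], 0],
  ],
)

```text
time_s: 9.65
tool_pos: [0.4739, 0.0793, 0.2059]
tool_rot: [-177.7, -0.0, -54.4]
force: [-0.3, -0.7, 0.3]
grip_width: 0.0302
grasp_force: 0.0
```

```bash
python3 - <<'E'
from h import *
stat(); print(env.get_obs()["qpos"].round(1)); go([.425,.165,.19],-87); go([.425,.165,.19],93)
E
```

```text
9.65 [0.4739 0.0793 0.2059] [-1.7766e+02 -3.0000e-02 -5.4410e+01] F [-0.3 -0.7  0.3] M [0.11 0.05 0.03] w 0.0302 g 0.0
[  50.3   -4.9  -58.3  105.5   -5.4   75.  -151.1]
shift mm [-98.1  -9.4  16.2] turn 0.569
shift mm [-98.1  -9.4  16.2] turn -2.573
```

Joint 7 is at its limit, so I'll use the half-turn-equivalent grasp at yaw +93° instead.

arm_command(
  series=[
    [[0, 0, 0], -0.14],
    [[0, 0, 0], -0.28],
    [[0, 0, 0], -0.42],
    [[0, 0, 0], -0.56],
    [[0, 0, 0], -0.7],
  ],
)

```text
time_s: 10.15
tool_pos: [0.4739, 0.0793, 0.2059]
tool_rot: [-178.3, -1.5, -14.0]
force: [0.1, 0.1, -0.1]
grip_width: 0.0305
grasp_force: 0.0
```

```bash
python3 - <<'E'
from h import *
stat(); print(env.get_obs()["qpos"].round(1)); go([.425,.165,.19],93)
E
```

```text
10.15 [0.4739 0.0793 0.2059] [-178.25   -1.55  -14.  ] F [ 0.1  0.1 -0.1] M [0.01 0.04 0.08] w 0.0305 g 0.0
[  47.3   -4.6  -55.6  105.6   -5.    75.  -111.1]
shift mm [-68.6 -70.8  16.2] turn -1.868
```

arm_command(
  series=[
    [[0, 0, 0], -0.14],
    [[0, 0, 0], -0.28],
    [[0, 0, 0], -0.42],
    [[0, 0, 0], -0.56],
    [[0, 0, 0], -0.7],
  ],
)

```text
time_s: 10.65
tool_pos: [0.4739, 0.0793, 0.2058]
tool_rot: [-179.7, -2.3, 26.1]
force: [-1.2, -0.3, -0.5]
grip_width: 0.0303
grasp_force: 0.0
```

arm_command(
  series=[
    [[0, 0, 0], -0.14],
    [[0, 0, 0], -0.28],
    [[0, 0, 0], -0.42],
    [[0, 0, 0], -0.56],
    [[0, 0, 0], -0.7],
  ],
)

```text
time_s: 11.15
tool_pos: [0.4739, 0.0793, 0.2058]
tool_rot: [178.8, -2.0, 66.3]
force: [-0.1, 0.6, -0.4]
grip_width: 0.0307
grasp_force: 0.0
```

```bash
python3 - <<'E'
from h import *
stat(); print(env.get_obs()["qpos"].round(1)); go([.425,.165,.19],93)
E
```

```text
11.15 [0.4739 0.0793 0.2058] [178.78  -1.98  66.26] F [-0.1  0.6 -0.4] M [-0.06  0.    0.  ] w 0.0307 g 0.0
[ 42.1  -4.2 -50.9 105.7  -4.5  74.9 -31.5]
shift mm [ 58.2 -79.6  16.1] turn -0.467
```

arm_command(
  series=[
    [[12, -16, 3], -0.1],
    [[24, -32, 6], -0.2],
    [[36, -48, 9], -0.3],
    [[48, -64, 12], -0.4],
    [[58, -80, 15], -0.467],
  ],
)

```text
time_s: 11.65
tool_pos: [0.4247, 0.1662, 0.1911]
tool_rot: [178.0, -1.2, 92.9]
force: [-0.2, -0.0, 0.3]
grip_width: 0.0305
grasp_force: 0.0
```

```bash
python3 - <<'E'
from h import *
stat(); print(env.get_obs()["qpos"].round(1)); go([.425,.165,.19],93)
p,d,c,T=look('wrist','w6.png'); np.save("T6.npy",T); np.save("d6.npy",d)
R=T[:3,:3]@np.linalg.inv(c["hand_eye"][:3,:3]); print("tool z",R[:,2].round(4))
E
```

```text
11.65 [0.4247 0.1662 0.1911] [178.    -1.23  92.9 ] F [-0.2 -0.   0.3] M [-0.01 -0.02 -0.01] w 0.0305 g 0.0
[ 35.6  -9.3 -53.7 109.8  -8.5  73.6 -12.8]
shift mm [-1.2  0.2  1.1] turn -0.002
tool z [ 0.0337  0.0232 -0.9992]
```

View pics/w6.png

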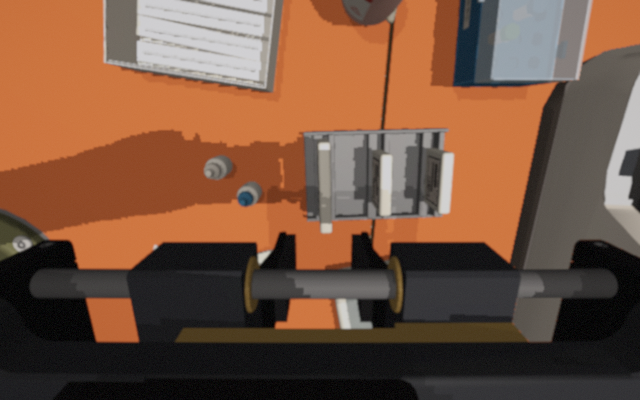

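The wide label's top face is the strip at columns 319–332, rows 142–233. I'll measure it, with depth as a check on the height.

```bash
python3 - <<'E'
from h import *
p=cv2.imread("pics/w6.png"); d=np.load("d6.npy"); T=np.load("T6.npy"); c=viewer.calibration("wrist")
v,u=np.mgrid[130:240,305:345]; q=np.c_[u.ravel(),v.ravel()].astype(float)
x=cv2.undistortPoints(q.reshape(-1,1,2),c["K"],c["dist"])[:,0]; z=d[130:240,305:345].ravel()
W=(np.c_[x[:,0],-x[:,1],-np.ones(len(x))]*z[:,None])@T[:3,:3].T+T[:3,3]
for zl in (.06,.07,.074): 
    k=W[:,2]>zl; print(zl,k.sum(),W[k].mean(0).round(4),np.percentile(W[k],[2,98],axis=0).round(4).tolist())
k=(W[:,2]>.070).astype(np.uint8).reshape(110,40)
cs=max(cv2.findContours(k,0,2)[0],key=cv2.contourArea); r=cv2.minAreaRect(cs); b=cv2.boxPoints(r)+[305,130]; print(b.round(1).tolist())
w=ray(b,.078,c,T); print(w.round(4).tolist(),w.mean(0).round(4))
e=max([w[1]-w[0],w[2]-w[1]],key=np.linalg.norm); print("len",np.linalg.norm(w[1]-w[0]),np.linalg.norm(w[2]-w[1]),"ang",np.degrees(np.arctan2(e[1],e[0])))
E
```

```text
0.06 1193 [0.4289 0.1712 0.0836] [[0.4195, 0.1245, 0.0686], [0.437, 0.2171, 0.1288]]
0.07 1166 [0.429  0.171  0.0841] [[0.4159, 0.1245, 0.0721], [0.437, 0.2302, 0.2917]]
0.074 1125 [0.4292 0.1708 0.0845] [[0.4137, 0.1244, 0.0757], [0.437, 0.2375, 0.3823]]
[[317.2, 142.1], [329.9, 141.8], [332.0, 232.9], [319.2, 233.2]]
[[0.42, 0.213, 0.078], [0.432, 0.2138, 0.078], [0.4392, 0.1225, 0.078], [0.4262, 0.1217, 0.078]] [0.4294 0.1677 0.078 ]
len 0.012057856525939414 0.09162101178281633 ang -85.49679408718146
```

The label measures 12.1 × 91.6 mm, as expected. Its centre is (0.4294,0.1677) and its yaw is about 4.5°.

```bash
python3 - <<'E'
from h import *
go([.4308,.1686,.10],94.5);go([.4308,.1686,.017],94.5)
E
```

```text
shift mm [-3.1  5.2 90.9] turn -0.022
shift mm [ -4.9   2.5 173.8] turn -0.022
```

arm_command(
  series=[
    [[-2, 4, 20], -0.022],
    [[-3.1, 5.2, 45], -0.022],
    [[-3.1, 5.2, 70], -0.022],
    [[-3.1, 5.2, 91], -0.022],
    [[-3.1, 5.2, 91], -0.022],
  ],
)

```text
time_s: 12.2
tool_pos: [0.4313, 0.1637, 0.0979]
tool_rot: [178.3, -1.2, 93.9]
force: [-0.8, -0.1, -0.5]
grip_width: 0.0307
grasp_force: 0.0
```

```bash
python3 - <<'E'
from h import *
stat(); go([.4308,.1686,.017],94.5)
E
```

```text
12.2 [0.4313 0.1637 0.0979] [178.31  -1.19  93.9 ] F [-0.8 -0.1 -0.5] M [-0.08 -0.08 -0.01] w 0.0307 g 0.0
shift mm [ 3.3 -2.6 81. ] turn -0.01
```

arm_command(
  series=[
    [[3.3, -1, 15], -0.01],
    [[3.3, -2.6, 33], -0.01],
    [[3.3, -2.6, 52], -0.01],
    [[3.3, -2.6, 70], -0.01],
    [[3.3, -2.6, 81], -0.01],
  ],
)

```text
time_s: 12.7
tool_pos: [0.4338, 0.1688, 0.0192]
tool_rot: [178.0, -1.1, 94.4]
force: [0.6, -0.4, 1.3]
grip_width: 0.0306
grasp_force: 0.0
```

```bash
python3 - <<'E'
from h import *
stat(); go([.4308,.1686,.017],94.5); print(env.get_obs()["qpos"].round(1))
E
```

```text
12.7 [0.4338 0.1688 0.0192] [177.99  -1.12  94.42] F [ 0.6 -0.4  1.3] M [-0.06 -0.05  0.03] w 0.0306 g 0.0
shift mm [-0.  -3.1  2.1] turn -0.001
[ 31.    9.8 -57.7 120.2  10.   52.7 -27.7]
```

arm_command(
  series=[
    [[0, -3, 1], 0],
    [[0, -3, 1], 0],
    [[0, -3, 1], 0],
    [[0, -3, 1], 0],
    [[0, -3, 1], 0],
  ],
  grip=1,
  grip_force=40,
)

```text
time_s: 13.2
tool_pos: [0.4311, 0.1688, 0.0194]
tool_rot: [177.9, -1.1, 94.4]
force: [-2.2, -0.1, 6.6]
grip_width: 0.0119
grasp_force: 40.0
```

arm_command(
  series=[
    [[0, 0, 0], 0],
    [[0, 0, 0], 0],
    [[0, 0, 0], 0],
    [[0, 0, 0], 0],
    [[0, 0, 0], 0],
  ],
)

```text
time_s: 13.7
tool_pos: [0.4311, 0.1687, 0.0194]
tool_rot: [177.9, -1.1, 94.4]
force: [-1.1, -0.1, 7.8]
grip_width: 0.0117
grasp_force: 40.0
```

```bash
python3 - <<'E'
from h import *
stat()
E
```

```text
13.7 [0.4311 0.1687 0.0194] [177.92  -1.09  94.4 ] F [-1.1 -0.1  7.8] M [-0.1   0.68 -0.06] w 0.0117 g 40.0
```

```bash
python3 - <<'E'
from h import *
P=env.get_obs()["tool_pos"]; go(P+[0,0,.03]); go(P+[0,0,.15])
E
```

```text
shift mm [  0.6   1.1 -30. ] turn 0
shift mm [   2.9    5.4 -149.9] turn 0
```

arm_command(
  series=[
    [[0.2, 0.3, -8], 0],
    [[0.6, 1.1, -30], 0],
    [[1.4, 2.5, -70], 0],
    [[2.2, 4, -110], 0],
    [[2.9, 5.4, -150], 0],
  ],
)

```text
time_s: 14.2
tool_pos: [0.4306, 0.1689, 0.1706]
tool_rot: [177.9, -1.1, 94.5]
force: [1.9, -0.2, -1.6]
grip_width: 0.0116
grasp_force: 40.0
```

```bash
python3 - <<'E'
from h import *
stat(); go([.50,.02,.19],102.45); go([.557,-.12,.19],102.45)
s,ds,cs,Ts=look('side','s7.png'); tp=env.get_obs()["tool_pos"]; print(proj(tp+[0,0,.03],cs,Ts))
E
```

```text
14.2 [0.4306 0.1689 0.1706] [177.87  -1.09  94.47] F [ 1.9 -0.2 -1.6] M [-0.06 -0.16  0.02] w 0.0116 g 40.0
shift mm [-153.4   58.3  -20.2] turn -0.139
shift mm [-297.4  104.3  -21.2] turn -0.139
[[266.56942387 105.80537082]]
```

arm_command(
  series=[
    [[-36, 12, -1], -0.03],
    [[-74, 25, -2], -0.06],
    [[-112, 38, -3], -0.09],
    [[-150, 51, -4], -0.12],
    [[-185, 64, -5], -0.139],
  ],
)

```text
time_s: 14.75
tool_pos: [0.5093, -0.0131, 0.1727]
tool_rot: [177.8, -0.7, 102.4]
force: [-0.1, 0.9, -0.3]
grip_width: 0.0117
grasp_force: 40.0
```

```bash
python3 - <<'E'
from h import *
stat(); go([.557,-.12,.16],102.45)
E
```

```text
14.75 [ 0.5093 -0.0131  0.1727] [177.75  -0.75 102.41] F [-0.1  0.9 -0.3] M [-0.   -0.13  0.  ] w 0.0117 g 40.0
shift mm [-114.8   23.1   12.1] turn -0.001
```

arm_command(
  series=[
    [[-30, 6, 3], 0],
    [[-62, 12, 6], 0],
    [[-92, 18, 9], 0],
    [[-114.8, 23, 12], 0],
    [[-114.8, 23, 12], 0],
  ],
)

```text
time_s: 15.25
tool_pos: [0.5565, -0.1224, 0.1588]
tool_rot: [177.8, -0.8, 102.1]
force: [-0.2, 0.1, -1.4]
grip_width: 0.0118
grasp_force: 40.0
```

```bash
python3 - <<'E'
from h import *
stat(); p,d,c,T=look('wrist'); s,ds,cs,Ts=look('side'); tt,dt,ct,Tt=look('top')
for n,a in (("w8",(p,d,T)),("s8",(s,ds,Ts)),("t8",(tt,dt,Tt))): np.savez(n,p=a[0],d=a[1],T=a[2])
a=cv2.resize(p[130:290,220:430],(420,320),interpolation=2); b=cv2.resize(s[130:290,310:500],(380,320),interpolation=2)
cv2.imwrite("pics/w8.png",np.hstack([a,b]))
E
```

```text
15.25 [ 0.5565 -0.1224  0.1588] [177.81  -0.81 102.07] F [-0.2  0.1 -1.4] M [-0.06 -0.1  -0.02] w 0.0118 g 40.0
```

View pics/w8.png

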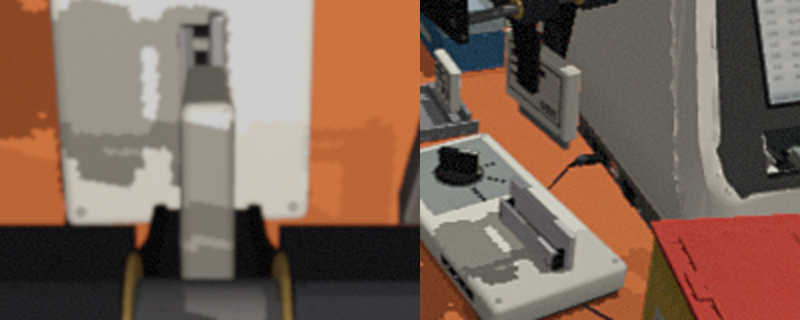

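The wrist crop shows the slot's far end at (200,45), between the lip at 185 and the plate at 217, with the label's end at (207,95). I'll measure the slot faces and the label numerically.

```bash
python3 - <<'E'
from h import *
a=np.load("w8.npz"); g=cv2.cvtColor(a["p"],cv2.COLOR_BGR2GRAY); c=viewer.calibration("wrist"); T=a["T"]; d=a["d"]
for v in range(134,172,3): print(v,g[v,304:340].tolist())
for v in (141,150,156): print(v,(d[v,304:340]*1000).astype(int).tolist())
y=np.radians(12.45);ex=np.array([np.cos(y),np.sin(y),0]);ey=np.array([-np.sin(y),np.cos(y),0]);C=np.array([.5572,-.1197,.056])
for nm,o in (("lip out",(-.010,0)),("lip in",(-.004,0)),("back face",(.004,.014))):
    print(nm,[proj(C+ex*o[0]+ey*t+[0,0,o[1]],c,T).round(1).tolist()[0] for t in (.049,.038,.02,.0)])
# label 3D from depth: side faces near top
v,u=np.mgrid[175:275,300:345]; q=np.c_[u.ravel(),v.ravel()].astype(float)
x=cv2.undistortPoints(q.reshape(-1,1,2),c["K"],c["dist"])[:,0]; z=d[175:275,300:345].ravel()
W=(np.c_[x[:,0],-x[:,1],-np.ones(len(x))]*z[:,None])@c["hand_eye"][:3,:3].T+c["hand_eye"][:3,3]
k=(W[:,2]<-.045)&(W[:,2]>-.075)&(abs(W[:,1])<.009); print("label top tool",W[k].mean(0),np.percentile(W[k],[2,98],axis=0).round(4).tolist())
E
```

```text
134 [167, 164, 165, 162, 155, 152, 152, 152, 154, 158, 163, 166, 161, 154, 151, 152, 153, 151, 153, 158, 162, 163, 163, 165, 174, 185, 190, 192, 196, 202, 206, 206, 205, 205, 206, 205]
137 [151, 151, 150, 151, 151, 151, 151, 151, 151, 151, 152, 151, 152, 151, 152, 150, 151, 151, 149, 138, 113, 96, 92, 99, 106, 114, 128, 143, 163, 181, 195, 203, 206, 205, 205, 205]
140 [152, 151, 151, 151, 151, 149, 148, 148, 149, 147, 147, 148, 148, 147, 147, 148, 147, 147, 144, 130, 108, 110, 133, 146, 154, 160, 156, 144, 134, 152, 180, 199, 205, 205, 204, 205]
143 [152, 152, 152, 151, 147, 134, 117, 104, 93, 87, 84, 76, 61, 41, 34, 30, 30, 33, 30, 36, 63, 103, 132, 146, 148, 148, 142, 132, 141, 175, 199, 205, 206, 207, 205, 206]
146 [151, 151, 150, 147, 143, 137, 139, 137, 129, 121, 119, 107, 80, 44, 27, 29, 26, 23, 28, 33, 62, 100, 132, 145, 150, 148, 143, 131, 130, 149, 169, 186, 200, 205, 206, 205]
149 [150, 151, 150, 146, 135, 129, 135, 137, 131, 124, 120, 117, 114, 115, 113, 108, 104, 105, 104, 99, 95, 107, 132, 145, 149, 148, 143, 130, 122, 142, 176, 199, 205, 206, 205, 205]
152 [151, 152, 15
[... 1385 characters left out ...]
]
150 [312, 311, 312, 312, 312, 300, 290, 290, 290, 291, 291, 292, 311, 312, 313, 313, 313, 313, 313, 313, 310, 286, 278, 279, 278, 277, 279, 278, 280, 313, 313, 315, 315, 312, 313, 313]
156 [314, 315, 313, 314, 314, 314, 293, 293, 292, 291, 293, 294, 294, 303, 304, 302, 303, 303, 302, 302, 314, 289, 279, 280, 279, 280, 279, 279, 280, 317, 315, 314, 314, 316, 316, 314]
lip out [[309.5, 137.2], [309.7, 149.5], [310.0, 168.9], [310.4, 189.8]]
lip in [[316.1, 137.2], [316.2, 149.4], [316.5, 168.8], [316.7, 189.7]]
back face [[325.6, 138.3], [325.7, 151.1], [325.8, 171.4], [325.9, 193.2]]
label top tool [ 0.02522387 -0.0004206  -0.05763898] [[0.0058, -0.0078, -0.0638], [0.0456, 0.0077, -0.0479]]
```

Prediction and observation agree within 0.5–0.8 mm. The label is centred in the grip with a small lean, so I'll compute the insertion moves.

```bash
cat >> h.py <<'E'
def ins(footz,dx=-.0005,foot=(-.0002,.0028,.013),yaw=102.45):
    y=np.radians(12.45); C=np.array([.5567+dx*np.cos(y),-.1198+dx*np.sin(y),footz])
    o=env.get_obs(); R=Ro.from_euler("xyz",[*o["tool_rot"][:2],yaw],degrees=True).as_matrix()
    t=C-R@np.array(foot); print("tcp",t.round(4)); go(t,yaw)
E
python3 - <<'E'
from h import *
stat(); ins(.080); ins(.060)
E
```

```text
15.4 [ 0.556  -0.1169  0.1597] [177.79  -0.87 102.43] F [ 0.7  0.4 -0.6] M [-0.03 -0.07  0.04] w 0.0118 g 40.0
tcp [ 0.553  -0.1206  0.0929]
shift mm [-4.  -6.4 66.6] turn -0.0
tcp [ 0.553  -0.1206  0.0729]
shift mm [-4.3 -7.1 86.5] turn -0.0
```

arm_command(
  series=[
    [[-2, -3, 15], 0],
    [[-4, -6.4, 32], 0],
    [[-4, -6.4, 50], 0],
    [[-4, -6.4, 66], 0],
    [[-4, -6.4, 66], 0],
  ],
)

```text
time_s: 15.9
tool_pos: [0.5507, -0.1206, 0.0905]
tool_rot: [178.0, -1.0, 102.5]
force: [0.4, -0.2, 0.2]
grip_width: 0.0117
grasp_force: 40.0
```

arm_command(
  series=[
    [[0, 0, 0], 0],
    [[0, 0, 0], 0],
    [[0, 0, 0], 0],
    [[0, 0, 0], 0],
    [[0, 0, 0], 0],
  ],
)

```text
time_s: 16.4
tool_pos: [0.5532, -0.1219, 0.0936]
tool_rot: [177.8, -0.8, 102.4]
force: [0.8, 0.6, -1.3]
grip_width: 0.0121
grasp_force: 40.0
```

```bash
python3 - <<'E'
from h import *
stat(); ins(.080); ins(.060); ins(.048)
s,ds,cs,Ts=look('side'); tt,dt,ct,Tt=look('wrist')
a=cv2.resize(tt[140:290,240:400],(420,394),interpolation=2); b=cv2.resize(s[160:270,330:435],(380,394),interpolation=2)
cv2.imwrite("pics/w9.png",np.hstack([a,b]))
E
```

```text
16.4 [ 0.5532 -0.1219  0.0936] [177.78  -0.8  102.39] F [ 0.8  0.6 -1.3] M [-0.06 -0.05 -0.05] w 0.0121 g 40.0
tcp [ 0.553  -0.1206  0.0929]
shift mm [ 1.3 -0.   0.8] turn -0.001
tcp [ 0.553  -0.1206  0.0729]
shift mm [ 1.  -0.8 20.8] turn -0.001
tcp [ 0.553  -0.1206  0.0609]
shift mm [ 0.8 -1.2 32.8] turn -0.001
```

View pics/w9.png

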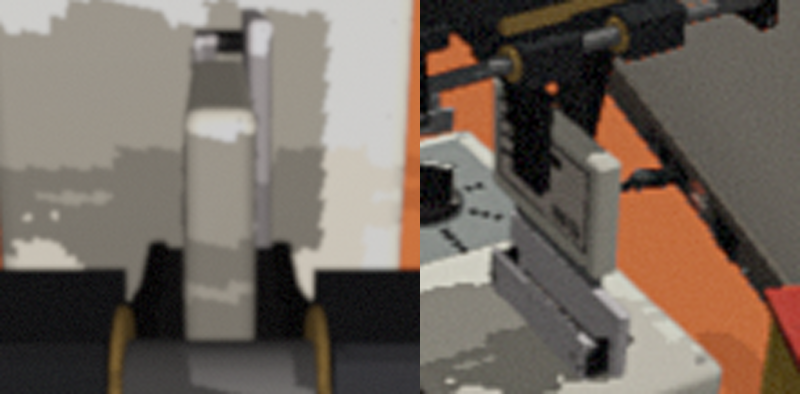

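The label sits just in front of the back plate: plate edge at x≈250, label back at about 247. I'll descend in guarded steps.

arm_command(
  series=[
    [[0.5, 0, 5], 0],
    [[1, -0.3, 10], 0],
    [[1, -0.5, 14], 0],
    [[1, -0.7, 18], 0],
    [[1, -0.8, 21], 0],
  ],
)

```text
time_s: 17.0
tool_pos: [0.5524, -0.1204, 0.0716]
tool_rot: [177.8, -0.8, 102.4]
force: [-0.5, -0.1, -0.9]
grip_width: 0.0116
grasp_force: 40.0
```

arm_command(
  series=[
    [[0, 0, 2], 0],
    [[0, -0.1, 4], 0],
    [[0, -0.2, 6], 0],
    [[0, -0.2, 6], 0],
    [[0, -0.2, 6], 0],
  ],
)

```text
time_s: 17.5
tool_pos: [0.5527, -0.1204, 0.0663]
tool_rot: [177.8, -0.8, 102.4]
force: [0.0, 0.0, -1.5]
grip_width: 0.0116
grasp_force: 40.0
```

```bash
python3 - <<'E'
from h import *
stat(); ins(.050);ins(.041)
E
```

```text
17.5 [ 0.5527 -0.1204  0.0663] [177.81  -0.82 102.39] F [ 0.   0.  -1.5] M [-0.06 -0.15  0.05] w 0.0116 g 40.0
tcp [ 0.553  -0.1206  0.0629]
shift mm [-0.3  0.1  3.4] turn -0.001
tcp [ 0.553  -0.1206  0.0539]
shift mm [-0.5 -0.3 12.4] turn -0.001
```

arm_command(
  series=[
    [[-0.2, 0, 1.5], 0],
    [[-0.2, 0, 3], 0],
    [[-0.3, -0.1, 4.5], 0],
    [[-0.3, -0.1, 6], 0],
    [[-0.3, -0.1, 6], 0],
  ],
)

```text
time_s: 18.0
tool_pos: [0.553, -0.1206, 0.0603]
tool_rot: [177.8, -0.8, 102.4]
force: [-0.7, 0.3, 0.2]
grip_width: 0.0118
grasp_force: 40.0
```

```bash
python3 - <<'E'
from h import *
stat(); ins(.041)
E
```

```text
18.0 [ 0.553  -0.1206  0.0603] [177.8   -0.82 102.39] F [-0.7  0.3  0.2] M [ 0.04 -0.05  0.05] w 0.0118 g 40.0
tcp [ 0.553  -0.1206  0.0539]
shift mm [-0.1 -0.3  6.4] turn -0.001
```

arm_command(
  series=[
    [[0, 0, 1], 0],
    [[0, -0.1, 2], 0],
    [[0, -0.1, 3], 0],
    [[0, -0.2, 4], 0],
    [[0, -0.2, 4], 0],
  ],
)

```text
time_s: 18.5
tool_pos: [0.5531, -0.1207, 0.0567]
tool_rot: [177.8, -0.8, 102.4]
force: [-1.5, -0.5, 4.7]
grip_width: 0.0118
grasp_force: 40.0
```

arm_command(
  series=[
    [[0, 0, 0.5], 0],
    [[0, 0, 1], 0],
    [[0, 0, 1.5], 0],
    [[0, 0, 2], 0],
    [[0, 0, 2], 0],
  ],
)

```text
time_s: 19.0
tool_pos: [0.5533, -0.1207, 0.0554]
tool_rot: [177.8, -0.8, 102.4]
force: [-3.7, -0.5, 10.0]
grip_width: 0.0114
grasp_force: 40.0
```

```bash
python3 - <<'E'
from h import *
stat()
E
```

```text
19.0 [ 0.5533 -0.1207  0.0554] [177.8   -0.77 102.38] F [-3.7 -0.5 10. ] M [0.07 0.63 0.06] w 0.0114 g 40.0
```

arm_command(
  series=[
    [[0, 0, 0.5], 0],
    [[0, 0, 1], 0],
    [[0, 0, 1.5], 0],
    [[0, 0, 1.5], 0],
    [[0, 0, 1.5], 0],
  ],
  grip_force=55,
)

```text
time_s: 19.5
tool_pos: [0.5534, -0.1208, 0.0553]
tool_rot: [177.8, -0.7, 102.4]
force: [-6.0, -0.8, 19.3]
grip_width: 0.0114
grasp_force: 55.0
```

arm_command(
  series=[
    [[0, 0, 0.5], 0],
    [[0, 0, 1], 0],
    [[0, 0, 1.5], 0],
    [[0, 0, 1.5], 0],
    [[0, 0, 1.5], 0],
  ],
)

```text
time_s: 20.0
tool_pos: [0.5535, -0.1208, 0.0553]
tool_rot: [177.8, -0.7, 102.4]
force: [-10.0, 1.2, 28.6]
grip_width: 0.0116
grasp_force: 55.0
```

```bash
python3 - <<'E'
from h import *
stat()
p,d,c,T=look('wrist'); s,ds,cs,Ts=look('side'); stat()
np.savez("fin",s=s,ds=ds,p=p,d=d,T=T)
y=np.radians(12.45);ex=np.array([np.cos(y),np.sin(y),0]);ey=np.array([-np.sin(y),np.cos(y),0]);C=np.array([.5567,-.1198,0.])
for t in (-.046,.046):  # label top back/front edges expected at home z=.114
    for o in (-.0065,.0055): 
        P=C+ex*(o-.0035)+ey*t+[0,0,.114]; print(t,o,"side",proj(P,cs,Ts).round(1),"wrist",proj(P,c,T).round(1))
# side depth: label points -> station frame
v,u=np.mgrid[150:260,330:440]; q=np.c_[u.ravel(),v.ravel()].astype(float)
x=cv2.undistortPoints(q.reshape(-1,1,2),cs["K"],cs["dist"])[:,0]; z=ds[150:260,330:440].ravel()
W=(np.c_[x[:,0],-x[:,1],-np.ones(len(x))]*z[:,None])@Ts[:3,:3].T+Ts[:3,3]-C
X=W@ex; Y=W@ey; Z=W[:,2]
for lo in (.06,.075,.09,.102):
    k=(abs(Y+.03)<.012)&(Z>lo)&(Z<lo+.01)&(abs(X)<.02); print(lo,k.sum(),np.median(X[k]).round(4))
k=(abs(Y+.033)<.014)&(abs(X)<.02); print("top z",np.percentile(Z[k],[50,90,95,98]).round(4))
E
```

```text
20.0 [ 0.5535 -0.1208  0.0553] [177.84  -0.69 102.38] F [-10.    1.2  28.6] M [0.37 2.43 0.07] w 0.0116 g 55.0
20.1 [ 0.5535 -0.1207  0.0553] [177.84  -0.69 102.38] F [-10.3   1.2  28.6] M [0.43 2.42 0.12] w 0.0118 g 55.0
-0.046 -0.0065 side [[377.5 227. ]] wrist [[315.7 359.7]]
-0.046 0.0055 side [[384. 225.]] wrist [[339.7 359. ]]
0.046 -0.0065 side [[348.4 199.6]] wrist [[314.  178.9]]
0.046 0.0055 side [[354.5 198. ]] wrist [[342.5 178.7]]
0.06 48 -0.0102
0.075 42 -0.0111
0.09 42 -0.0114
0.102 48 -0.0112
top z [0.1732 0.2199 0.2268 0.2315]
```

The motion stopped hard at TCP z 0.0553, which puts the foot at about 42 mm. That matches home. Before easing off to a moderate push, I'll check numerically that the label's top edge is level and at the right height.

```bash
python3 - <<'E'
from h import *
f=np.load("fin.npz"); cs,Ts=campose("side"); ds=f["ds"]
y=np.radians(12.45);ex=np.array([np.cos(y),np.sin(y),0]);ey=np.array([-np.sin(y),np.cos(y),0]);C=np.array([.5567,-.1198,0.])
def pts(d,c,T,tl,br):
    v,u=np.mgrid[tl[1]:br[1],tl[0]:br[0]]; q=np.c_[u.ravel(),v.ravel()].astype(float)
    x=cv2.undistortPoints(q.reshape(-1,1,2),c["K"],c["dist"])[:,0]; z=d[tl[1]:br[1],tl[0]:br[0]].ravel()
    W=(np.c_[x[:,0],-x[:,1],-np.ones(len(x))]*z[:,None])@T[:3,:3].T+T[:3,3]-C
    return np.c_[W@ex,W@ey,W[:,2]]
P=pts(ds,cs,Ts,(330,150),(440,260))
for a,b in ((-.046,-.036),(-.036,-.026),(-.026,-.016),(.016,.026),(.026,.036),(.036,.046)):
    k=(P[:,1]>a)&(P[:,1]<b)&(P[:,0]>-.014)&(P[:,0]<.006)&(P[:,2]<.13); print("side",a,k.sum(),"top",np.sort(P[k,2])[-6:].round(4))
c=viewer.calibration("wrist"); Q=pts(f["d"],c,f["T"],(300,160),(350,300))
for a,b in ((.012,.02),(.02,.03),(.03,.04),(.04,.046)):
    k=(Q[:,1]>a)&(Q[:,1]<b)&(Q[:,0]>-.008)&(Q[:,0]<0)&(Q[:,2]>.09)&(Q[:,2]<.13); print("wrist",a,k.sum(),"top",np.median(Q[k,2]).round(4) if k.any() else None)
k=(Q[:,2]>.105)&(Q[:,2]<.125)&(Q[:,1]<.06); print("end y",np.percentile(Q[k,1],[95,98,99.5]).round(4))
E
```

```text
side -0.046 205 top [0.1143 0.1143 0.1143 0.1143 0.1144 0.1148]
side -0.036 154 top [0.1142 0.1142 0.1143 0.1143 0.1143 0.1152]
side -0.026 161 top [0.114  0.1143 0.1144 0.1145 0.1145 0.1149]
side 0.016 60 top [0.0721 0.0753 0.0794 0.0831 0.0889 0.0949]
side 0.026 101 top [0.1001 0.1003 0.1027 0.1029 0.1046 0.1076]
side 0.036 78 top [0.1044 0.1057 0.1068 0.108  0.109  0.1092]
wrist 0.012 291 top 0.1143
wrist 0.02 369 top 0.1142
wrist 0.03 416 top 0.1142
wrist 0.04 367 top 0.1128
end y [0.0437 0.0446 0.0448]
```

arm_command(
  series=[
    [[0, 0, -0.3], 0],
    [[0, 0, -0.6], 0],
    [[0, 0, -1], 0],
    [[0, 0, -1], 0],
    [[0, 0, -1], 0],
  ],
)

```text
time_s: 20.6
tool_pos: [0.5534, -0.1208, 0.0553]
tool_rot: [177.8, -0.7, 102.4]
force: [-7.6, -0.5, 22.1]
grip_width: 0.0114
grasp_force: 55.0
```

The label top is at 114.2 mm and level along its length (home is 114 mm). It is still held down with 22 N. Handing in.

```bash
python3 -c "
from h import *
stat(); print(env.sign_off())"
```

```text
20.6 [ 0.5534 -0.1208  0.0553] [177.82  -0.71 102.38] F [-7.6 -0.5 22.1] M [0.36 1.85 0.05] w 0.0114 g 55.0
the job is handed in; nothing more can be done
None
```

I set the dial to three dots first, then pressed the wide label home in the cradle (top at 114.2 mm, 114 expected); it leans about 1.3°, the gripper was still holding it down with about 22 N at hand-in (20.6 s), the narrow labels stayed in the rack, and I viewed 11 pictures against the limit of 10.

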